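# Seat the divider strip in the cassette tray

## Task

Fit the white toothed divider strip into the slotted rail of the wooden cassette tray: pick it up by its upright rib, feel for the slots, lower it so that all five teeth go into the five slots together, and leave it fully home with its cross plate flat on the rail. Be gentle with the tray: never press on it with more than 25 N. Leave the bottle, the tub and the cassette behind the tray where they are.

Things in the scene. Friction and masses are not known exactly. Their poses are not given: they have to be found in the camera images.
- grip (a point): Loose white divider strip standing on its teeth. Point: middle of its upright rib, 42 mm above the tooth tips; x across the strip (thin way), y along its row of teeth, z up. The rib is 10 mm thick (x), 70 mm long (y), from 20 mm below to 12 mm above the point: pinch it across x. Below it a flat cross plate, 24 mm (x) by 112 mm (y), underside 26 mm below the point. 0.06 to 0.13 kg.
- tooth (a point): Tip of the strip's middle tooth, straight below the rib's middle. Five square-ended teeth hang from the cross plate, each 4 mm thick (y), 24 mm wide (x), 16 mm long, pitch 24 mm along y, two on each side of this one. The strip fits either way round.
- seat (a point): On the grey slotted rail of the tray: at the height of the rail's flat top (26 mm above the desk), on its long centre line, half-way between the tray's side rims. x across the rail, y along it, z up. Strip fully home: its cross plate lies on the rail and point grip is 26 mm above this height; teeth standing on the rail's top: 42 mm above. The rail is 20 mm wide (x), 150 mm long (y).
- tray: Wooden cassette tray fixed to the desk, 110 (x) by 192 (y) mm, rims up to 18 mm; origin under its centre. Its rail has five slots cut through along x: 6 mm wide (y), 18 mm deep, pitch 24 mm, solid beyond the end slots. The rail is clamped fast, but its middle slot may be up to 8 mm to either side of point seat along y; where is not reported, so it must be felt for.
- bottle: Small brown bottle with white cap, 34 mm wide, 88 mm tall, standing behind the strip; a bystander. Origin at the centre of its underside.
- tub: Round white tub with blue lid, 50 mm wide, 56 mm tall, standing to the right of and behind the tray; a bystander. Origin at the centre of its underside.
- cassette: Beige cassette case, 69 x 108 x 17 mm, lying flat behind the tray; a bystander. Origin at the centre of its underside.

How it is judged:
On the way:
1. the strip is lifted clear of the desk (height (world z) of grip above 0.06 m), for 0.1 s.
At the end, for the whole second after the job is handed in: The strip rests fully home: its cross plate lies on the rail's top to within 2.5 mm, upright to within 0.05 rad, centred across the rail to within 8 mm and within 12.5 mm of the tray's middle along it (all five teeth in the five slots), released and still (z of grip in the frame of seat between 0.022 and 0.0285 m and x of grip in the frame of seat between -0.008 and 0.008 m and y of grip in the frame of seat between -0.0125 and 0.0125 m and angle between the z axis of grip and the z axis of seat, either way round below 0.05 rad and linear speed of strip below 0.01 m/s); the robot touches nothing.
It fails at once if the strip presses on the tray or its rail with more than 30 N (contact force between strip and tray above 30 N).
It fails at once if the gripper or arm presses on the tray with more than 30 N (contact force between the arm and tray above 30 N).
It fails at once if the bottle is moved by more than 20 mm (distance of bottle from where it was at the start of the episode above 0.02 m).
It fails at once if the tub is moved by more than 20 mm (distance of tub from where it was at the start of the episode above 0.02 m).
It fails at once if the cassette is moved by more than 20 mm (distance of cassette from where it was at the start of the episode above 0.02 m).
It also fails if it takes over 42 s, if anything falls off the work surface, if the arm or the gripper's body presses on something with over 40 N, if the wrist force passes 120 N, or if a joint passes its speed limit or range.

## Robot

A 6-joint arm with a two-finger parallel gripper is mounted at the origin on a cart in front of the work surface, level with it; the furniture and walls round the work are solid. World frame = base frame: x ahead of the robot, y to its left, z up, the work surface at z = 0. Lengths are in m, angles in rad, forces in N, time in s.
With the tool pointing down it reaches from about 0.275 to 0.825 m from the base axis. Payload 4.9 kg.
Tool frame: the origin (TCP) lies midway between the tips of the shut fingers; the grasp point (between the pads) lies 19 mm behind it; z points along the fingers, y is the direction in which the jaws open and shut (so a half turn about z gives the same grasp; the last joint's range is limited). The gripper opens to 85 mm and grips with 20 to 120 N. Pads are 22 mm wide; open, the fingers measure 114 mm over their backs; the gripper's body (76 mm by 85 mm) begins 54 mm behind the grasp point. The pads swing forward as they close: fully open they stand 13 mm farther back than shut.
Start: joints at [1.003, 0.326, -0.193, 1.052, 0, 1.437], TCP at [0.231, 0.499, 0.231] pointing down, gripper open.
Joint ranges: [-2.65, 2.65], [-0.97, 1.79], [-1.3, 1.35], [-1.93, 2.1], [-1.47, 1.37], [-3.14, 3.14]. Speed limits (rad/s): [2.57, 2.57, 3.14, 3.14, 3.14, 3.14].

## Interface

Orientations are given as a unit quaternion [x, y, z, w].
In Python, from plant import robot gives the robot as it stands. The module is installed in compiled form; this text tells all that it offers.
- The arm moves only by the tool servo_tool, never from a script. Its argument "commands" is a list of rows, each a list of 6 numbers: the shift along the tool's x, y, z in cm, then the turn, a rotation vector about the tool's x, y, z in degrees. In form: [[dx, dy, dz, rx, ry, rz], ...]. A call has 1 to 10 rows; each row shifts and turns the pose as measured when the row begins, along the tool's axes as they then stand; what a row does not reach is not made up. A row lasts 1/8 s, in which the tool goes at most 62.5 mm and 10.7 degrees, less where a joint would pass 70% of its speed; a pose out of reach is approached as far as the arm can. A call with a gripper value outside its range is refused whole. "fingers" is the finger opening in cm, from 0 to 8.54, set as the call begins (left out, the last holds). The fingers move at their own pace and stop on an object; "grip_force" is the grip in N (left out, the last holds). Time passes only in rows, so rows that do not move let the fingers close. It gives the time, the measured TCP pose, the force and the opening at its end, in the units of the state.
- robot.state(): the state, without advancing time (a new reading comes with each control period).
- robot.camera(name): name is "scene" or "side" or "wrist"; returns a dict with "pixels" (480x640x3 uint8, red, green, blue), "camera_matrix" (3x3 intrinsics, pixels), "extrinsics" (4x4, takes a point from camera to world coordinates); the wrist camera has in their place "mount" (4x4, takes a point from camera to tool coordinates, whose origin is the TCP and whose axes are the flange's). Camera axes: x right, y up, looking along -z (the intrinsics and any distortion apply to the point x, -y, -z); pixel columns grow to the right and rows downward; lengths in m; the calibration is good to about 2 mm. A picture is of the moment at which its call begins: read the wrist's pose just before it. There is no depth.
- robot.close_job(): hands the job in, once; it reports no verdict.
The state is a dict: "t": time; "joint_positions": joint angles; "qvel": joint speeds; "tau": joint torques, N m; "position": TCP position; "orientation": TCP orientation; "force": force on the tool from outside, world axes, zero at the start; "torque": the same for the moment, N m; "width": opening from 0.0 (shut) to 1.0 (fully open).
Only numpy, scipy, OpenCV 4.12 (cv2) and the standard library are available. Lean on these libraries where they do the work, as an engineer would, in place of code of your own. Each camera call takes 0.05 s, during which the arm holds its last target. There are 200 camera calls.

## Working session

There is one attempt and no reset: what is moved stays moved. The work goes in short steps, Python scripts to look and compute and a tool call to move; the robot and the scene stay as the last step left them, time stands still between calls to the robot, and variables do not carry over. Pictures are saved under pics/ and viewed, about 8 in all and at most 12, crops included, and the job is handed in when it is done.

Besides the shell and the picture viewer there is one more tool, called after "Request:" as name(argument=value, ...), one argument or row to a line, values as JSON. servo_tool: Moves the arm, as the interface text tells. Its arguments: {"type":"object","properties":{"commands":{"type":"array"},"fingers":{"type":"number"},"grip_force":{"type":"number"}},"required":["commands"]}

```bash
mkdir -p pics; cat > h.py <<'E'
import numpy as np, cv2
from scipy.spatial.transform import Rotation as R
from plant import robot
def snap(name,f):
    s=robot.state(); c=robot.camera(name); cv2.imwrite('pics/'+f+'.png',c['pixels'][:,:,::-1])
    K=np.array(c['camera_matrix'])
    if 'extrinsics' in c: E=np.array(c['extrinsics'])
    else:
        T=np.eye(4); T[:3,:3]=R.from_quat(s['orientation']).as_matrix(); T[:3,3]=s['position']; E=T@np.array(c['mount'])
    np.savez('pics/'+f+'.npz',K=K,E=E); print(f,{k:v for k,v in c.items() if k not in('pixels','mount','extrinsics')}); return s
def ray(f,u,v,z):
    d=np.load('pics/'+f+'.npz'); K,E=d['K'],d['E']
    r=np.linalg.solve(K,[u,v,1]); r=E[:3,:3]@(r*[1,-1,-1]); o=E[:3,3]
    return o+r*(z-o[2])/r[2]
def proj(f,p):
    d=np.load('pics/'+f+'.npz'); K,E=d['K'],d['E']
    q=E[:3,:3].T@(np.array(p)-E[:3,3]); q=q*[1,-1,-1]; q=K@q; return q[:2]/q[2]
E
python3 - <<'E'
from h import *
print(snap('scene','sc0')); snap('side','si0'); snap('wrist','wr0')
a=[cv2.imread(f'pics/{n}.png') for n in('sc0','si0','wr0')]
E
```

```text
sc0 {'camera_matrix': array([[459.80112637,   0.        , 327.15265759],
       [  0.        , 459.80112637, 240.84423764],
       [  0.        ,   0.        ,   1.        ]])}
{'t': 0.0, 'joint_positions': array([ 1.00281004e+00,  3.26961981e-01, -1.93604336e-01,  1.05198452e+00,
        2.13342264e-05,  1.43659690e+00]), 'qvel': array([ 0.00164598, -0.00170031,  0.00110943,  0.00057145, -0.00070999,
       -0.00112367]), 'tau': array([-3.45174391e-03, -4.43397117e+01,  2.62441224e+01,  1.54169899e-02,
       -1.98469320e-04,  1.64438084e-06]), 'position': array([0.23083526, 0.49856777, 0.23048421]), 'orientation': array([ 2.15196803e-01,  9.76570308e-01, -8.20070053e-04, -3.11725084e-04]), 'force': array([ 0.58882662,  0.10997415, -1.21579355]), 'torque': array([-0.04571778,  0.00938028,  0.03653149]), 'width': 1.0002511811583834}
si0 {'camera_matrix': array([[438.52075524,   0.        , 320.17635599],
       [  0.        , 438.52075524, 248.02096814],
       [  0.        ,   0.        ,   1.        ]])}
wr0 {'camera_matrix': array([[383.08825907,   0.        , 326.03201076],
       [  0.        , 383.08825907, 242.60760493],
       [  0.        ,   0.        ,   1.        ]])}
```

View pics/sc0.png

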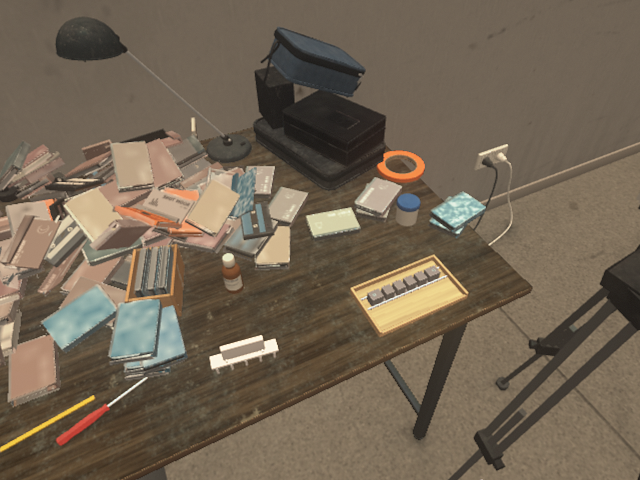

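View pics/si0.png

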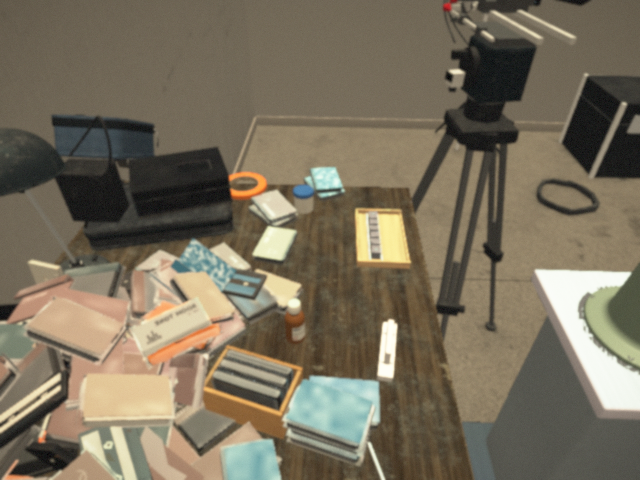

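The scene view shows the strip at about (244,352), the bottle at (232,272), the tray at (410,293), its rail running from (368,298) to (440,272), and the tub at (407,210). In the side view the strip is at (388,350) and the tray at (383,237). I'll enlarge both.

```bash
python3 - <<'E'
from h import *
a=cv2.imread('pics/sc0.png'); b=cv2.imread('pics/si0.png')
r=lambda i,x,y,w,h,k:cv2.resize(i[y:y+h,x:x+w],None,fx=k,fy=k,interpolation=cv2.INTER_CUBIC)
# each tile 400x300
t=np.vstack([np.hstack([r(a,200,325,80,50,5)[:250],r(a,345,250,130,84,400/130)[:250]]),np.hstack([r(b,350,310,80,80,4)[:320,:320],np.zeros((320,80,3),np.uint8),r(b,345,200,80,70,5)[:320,:400]])])
print(t.shape); cv2.imwrite('pics/c1.png',t)
E
```

```text
(570, 800, 3)
```

View pics/c1.png

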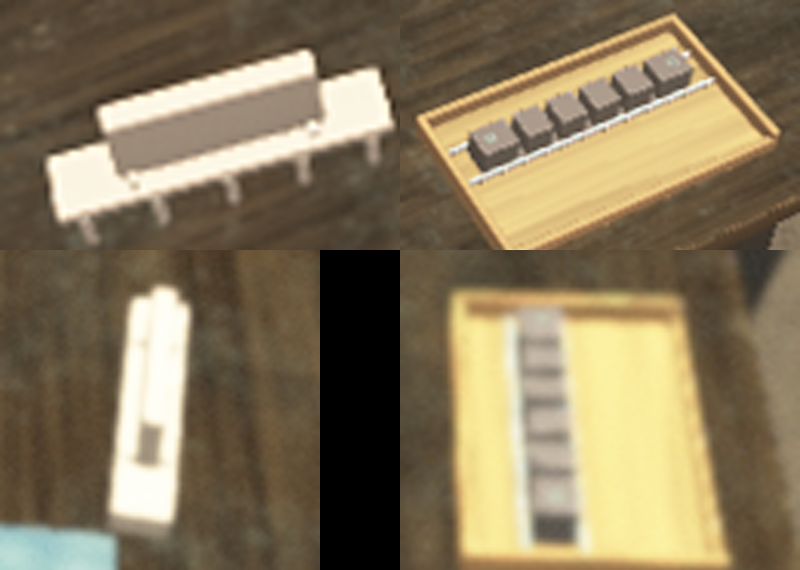

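The top left crop shows the strip's rib top with corners (98,105), (308,50), (318,70), (108,128). The top right shows the rail's end block tops and its slots, and the tray rim corners at (418,117), (673,15), (778,132).

```bash
python3 - <<'E'
from h import *
A=lambda x,y,z:ray('sc0',200+(x+.5)/5-.5,325+(y+.5)/5-.5,z)
B=lambda x,y,z:ray('sc0',345+(x-400)/3.077,250+y/3.077,z)
C=lambda x,y,z:ray('si0',345+(x-400)/5,200+(y-250)/5,z)
D=lambda x,y,z:ray('si0',350+x/4,310+(y-250)/4,z)
def show(n,P):
    print(n); P=np.array(P); print(P.round(4).tolist(),'mean',P.mean(0).round(4)); 
    d=np.diff(np.vstack([P,P[:1]]),axis=0); print('len',np.linalg.norm(d,axis=1).round(4),'ang',np.degrees(np.arctan2(d[:,1],d[:,0])).round(1))
show('ribtop',[A(*p,.054) for p in[(98,105),(308,50),(318,70),(108,128)]])
show('plate',[A(*p,.022) for p in[(47,157),(378,68),(391,122),(60,212)]])
show('rib side',[D(*p,.054) for p in[(152,290),(178,290),(162,425),(140,425)]])
show('plate side',[D(*p,.022) for p in[(130,297),(190,305),(172,523),(108,513)]])
show('rim',[B(*p,.018) for p in[(418,117),(673,15),(778,132)]])
show('rim side',[C(*p,.018) for p in[(452,292),(685,292),(730,565),(460,562)]])
show('rail',[B(*p,.026) for p in[(470,130),(683,48),(692,70),(483,155)]])
show('rail side',[C(*p,.026) for p in[(520,308),(561,308),(574,512),(532,512)]])
show('bottle',[ray('sc0',233,290,0)]);show('tub',[ray('sc0',407,222,0)])
d=np.load('pics/sc0.npz');print(d['E'][:3,3])
E
```

```text
ribtop
[[0.4863, 0.1094, 0.054], [0.4753, 0.0421, 0.054], [0.4667, 0.0419, 0.054], [0.4768, 0.1091, 0.054]] mean [0.4763 0.0756 0.054 ]
len [0.0682 0.0085 0.0679 0.0095] ang [ -99.3 -178.7   81.5    1.9]
plate
[[0.4963, 0.1294, 0.022], [0.4788, 0.0191, 0.022], [0.4574, 0.0231, 0.022], [0.475, 0.1314, 0.022]] mean [0.4769 0.0757 0.022 ]
len [0.1117 0.0217 0.1097 0.0215] ang [-99.1 169.4  80.8  -5.3]
rib side
[[0.4737, 0.0438, 0.054], [0.4628, 0.0433, 0.054], [0.4755, 0.1128, 0.054], [0.484, 0.1132, 0.054]] mean [0.474  0.0783 0.054 ]
len [0.0109 0.0707 0.0086 0.0702] ang [-177.5   79.7    2.5  -98.5]
plate side
[[0.4781, 0.0199, 0.022], [0.452, 0.0234, 0.022], [0.47, 0.135, 0.022], [0.4947, 0.1316, 0.022]] mean [0.4737 0.0775 0.022 ]
len [0.0263 0.1131 0.0249 0.1129] ang [172.5  80.9  -8.  -98.5]
rim
[[0.5186, -0.1493, 0.018], [0.5178, -0.3375, 0.018], [0.4108, -0.3372, 0.018]] mean [ 0.4824 -0.2747  0.018 ]
len [0.1883 0.1071 0.2167] ang [-90.2 179.8  60.1]
rim side
[[0.5168, -0.3385, 0.018], [0.4046, -0.344, 0.018], [0.4073, -0.1449, 0.018], [0.5183, -0.1416, 0.018]] mean [ 0.4618 -0.2423  0.018 ]
len [0.1123 0.1992 0.111  0.197 ] ang [-177.2   89.2    1.7  -90.4]
rail
[[0.4905, -0.1689, 0.026], [0.4864, -0.321, 0.026], [0.4691, -0.3151, 0.026], [0.471, -0.1664, 0.026]] mean [ 0.4793 -0.2429  0.026 ]
len [0.1521 0.0183 0.1487 0.0196] ang [-91.5 161.4  89.3  -7.3]
rail side
[[0.486, -0.315, 0.026], [0.4667, -0.3159, 0.026], [0.4707, -0.1663, 0.026], [0.4882, -0.1655, 0.026]] mean [ 0.4779 -0.2407  0.026 ]
len [0.0193 0.1496 0.0176 0.1495] ang [-177.2   88.5    2.7  -90.9]
bottle
[[0.6286, 0.0474, 0.0]] mean [0.6286 0.0474 0.    ]
len [0.] ang [0.]
tub
[[0.6373, -0.3557, 0.0]] mean [ 0.6373 -0.3557  0.    ]
len [0.] ang [0.]
[0.05554548 0.12908944 0.6960535 ]
```

Request:
servo_tool(
  commands=[
    [-4.4, -3.1, 0.8, 0, 0, 0],
    [-4.4, -3.1, 0.8, 0, 0, 0],
    [-4.4, -3.1, 0.8, 0, 0, 0],
    [-4.4, -3.1, 0.8, 0, 0, 0],
    [-4.4, -3.1, 0.8, 0, 0, 0],
    [-4.4, -3.1, 0.8, 0, 0, 0],
    [-4.4, -3.1, 0.8, 0, 0, 0],
    [-4.4, -3.1, 0.8, 0, 0, 0],
    [-4.4, -3.1, 0.8, 0, 0, 0],
  ],
)

```text
t: 1.27
position: [0.4799, 0.0707, 0.156]
orientation: [0.211, 0.978, 0.001, 0.001]
force: [0.1, 0.2, 0.8]
width: 0.999
```

Request:
servo_tool(
  commands=[
    [0, 0, 0, 0, 0, 10.5],
    [0, 0, 0, 0, 0, 10.5],
    [0, 0, 0, 0, 0, 10.5],
    [0, 0, 0, 0, 0, 10.5],
    [0, 0, 0, 0, 0, 10.5],
    [0, 0, 0, 0, 0, 10.5],
    [0, 0, 0, 0, 0, 10.5],
    [0, 0, 0, 0, 0, 0],
  ],
)

```text
t: 2.28
position: [0.4801, 0.0656, 0.1533]
orientation: [0.764, 0.646, -0.001, -0.001]
force: [0.6, 0.4, 0.5]
width: 1.004
```

```bash
cat >> h.py <<'E'
def go(p,az=None):
    s=robot.state(); M=R.from_quat(s['orientation']).as_matrix()
    d=M.T@(np.array(p)-s['position'])*100
    # desired: tool z down, tool y at azimuth az (world deg)
    out=[d.round(2).tolist()]
    if az is not None:
        a=np.radians(az); y=np.array([np.cos(a),np.sin(a),0]); z=np.array([0,0,-1.]); W=np.column_stack([np.cross(y,z),y,z])
        out.append(np.degrees(R.from_matrix(M.T@W).as_rotvec()).round(2).tolist())
    print('t',round(s['t'],2),'pos',np.round(s['position'],4),'F',np.round(s['force'],2),'w',round(s['width'],3),'shift cm, rot deg:',out)
E
python3 - <<'E'
from h import *
go([.4755,.0765,.14],-9)
snap('wrist','wr1')
print(proj('wr1',[.4755,.0765,.054]))
E
```

```text
t 2.27 pos [0.4801 0.0656 0.1533] F [0.56 0.37 0.5 ] w 1.004 shift cm, rot deg: [[0.99, -0.63, 1.33], [-0.18, -0.0, -0.55]]
wr1 {'camera_matrix': array([[383.08825907,   0.        , 326.03201076],
       [  0.        , 383.08825907, 242.60760493],
       [  0.        ,   0.        ,   1.        ]])}
[315.65507002 228.03997096]
```

View pics/wr1.png

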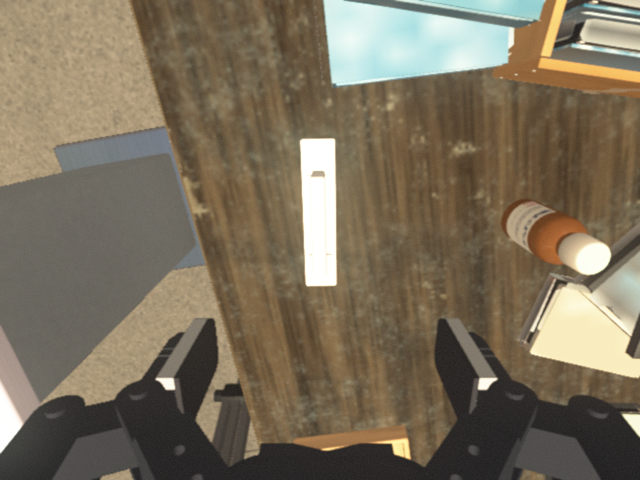

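The wrist view shows the strip's plate corners at (301,139), (335,139), (337,285), (306,285). The rib's far end is at (318,174). The gripper is well clear.

```bash
python3 - <<'E'
from h import *
P=np.array([ray('wr1',*p,.022) for p in[(301,139),(335,139),(337,285),(306,285)]]);print(P.round(4),P.mean(0))
m=(P[0]+P[1]-P[2]-P[3])/2;print(np.linalg.norm(m),np.degrees(np.arctan2(m[1],m[0])))
im=cv2.imread('pics/wr1.png');cv2.imwrite('pics/c2.png',cv2.resize(im[130:295,270:370],None,fx=4,fy=3.6,interpolation=cv2.INTER_CUBIC))
E
```

```text
[[0.4741 0.1321 0.022 ]
 [0.4973 0.1282 0.022 ]
 [0.4813 0.0183 0.022 ]
 [0.4573 0.0223 0.022 ]] [0.47751599 0.07524397 0.022     ]
0.11108846030615954 81.50728057509073
```

View pics/c2.png

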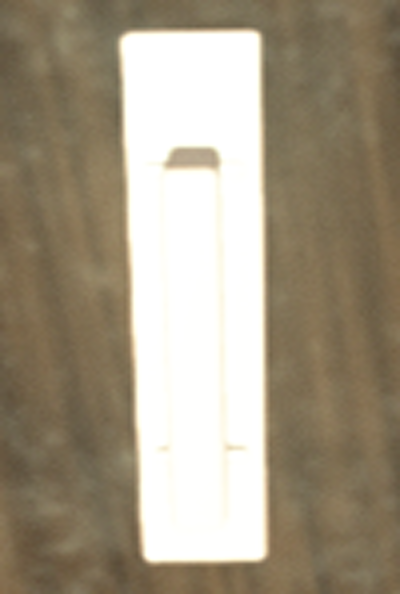

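Request:
servo_tool(
  commands=[
    [0.98, -0.46, 0, -0.2, 0, -0.5],
    [0, 0, 3.2, 0, 0, 0],
    [0, 0, 3.2, 0, 0, 0],
    [0, 0, 2.9, 0, 0, 0],
    [0, 0, 0, 0, 0, 0],
  ],
  fingers=5,
)

```text
t: 2.95
position: [0.4772, 0.0792, 0.0588]
orientation: [0.756, 0.654, 0.001, 0.001]
force: [-0.4, 0.7, 0.4]
width: 0.585
```

```bash
python3 - <<'E'
from h import *
go([.477,.0755,.027],-9)
E
```

```text
t 2.95 pos [0.4772 0.0792 0.0588] F [-0.39  0.69  0.42] w 0.585 shift cm, rot deg: [[-0.37, 0.03, 3.18], [0.15, -0.09, 0.69]]
```

Request:
servo_tool(
  commands=[
    [-0.37, 0, 0.5, 0.15, 0, 0.7],
    [0, 0, 1.3, 0, 0, 0],
    [0, 0, 1.3, 0, 0, 0],
    [0, 0, 0, 0, 0, 0],
  ],
)

```text
t: 3.45
position: [0.4787, 0.0758, 0.0285]
orientation: [0.76, 0.65, 0.002, 0.001]
force: [-0.2, 0.2, 0.4]
width: 0.588
```

```bash
python3 - <<'E'
from h import *
go([.477,.0755,.027],-9)
E
```

```text
t 3.45 pos [0.4787 0.0758 0.0285] F [-0.25  0.23  0.41] w 0.588 shift cm, rot deg: [[-0.06, -0.17, 0.15], [0.24, -0.14, 0.06]]
```

Request:
servo_tool(
  commands=[
    [-0.05, -0.17, 0.15, 0.2, -0.1, 0],
    [0, 0, 0, 0, 0, 0],
  ],
)

```text
t: 3.7
position: [0.4771, 0.0756, 0.0271]
orientation: [0.76, 0.65, 0.0, 0.0]
force: [0.1, -0.8, 0.3]
width: 0.587
```

Request:
servo_tool(
  commands=[
    [0, 0, 0, 0, 0, 0],
    [0, 0, 0, 0, 0, 0],
    [0, 0, 0, 0, 0, 0],
    [0, 0, 0, 0, 0, 0],
    [0, 0, 0, 0, 0, 0],
    [0, 0, 0, 0, 0, 0],
  ],
  fingers=0,
  grip_force=60,
)

```text
t: 4.45
position: [0.4774, 0.0756, 0.0275]
orientation: [0.76, 0.65, 0.001, 0.0]
force: [0.3, -1.0, -1.4]
width: 0.1
```

```bash
python3 - <<'E'
from h import *
go([.477,.0755,.13],-9)
E
```

```text
t 4.45 pos [0.4774 0.0756 0.0275] F [ 0.26 -1.   -1.42] w 0.1 shift cm, rot deg: [[-0.01, -0.02, -10.25], [0.09, -0.04, 0.06]]
```

Request:
servo_tool(
  commands=[
    [0, 0, -2.5, 0, 0, 0],
    [0, 0, -4, 0, 0, 0],
    [0, 0, -4, 0, 0, 0],
    [0, 0, 0, 0, 0, -8.5],
    [-5.3, 0, 0, 0, 0, 0],
    [-5.3, 0, 0, 0, 0, 0],
    [-5.3, 0, 0, 0, 0, 0],
    [-5.3, 0, 0, 0, 0, 0],
    [0, 0, 0, 0, 0, 0],
  ],
)

```text
t: 5.58
position: [0.478, -0.142, 0.1363]
orientation: [0.707, 0.708, 0.001, 0.002]
force: [0.0, 0.1, -1.2]
width: 0.105
```

```bash
python3 - <<'E'
from h import *
go([.478,-.15,.13],-.5)
snap('wrist','wr2')
E
```

```text
t 5.58 pos [ 0.478  -0.142   0.1363] F [ 0.01  0.09 -1.16] w 0.105 shift cm, rot deg: [[-0.8, -0.01, 0.63], [0.25, 0.03, 0.59]]
wr2 {'camera_matrix': array([[383.08825907,   0.        , 326.03201076],
       [  0.        , 383.08825907, 242.60760493],
       [  0.        ,   0.        ,   1.        ]])}
```

View pics/wr2.png

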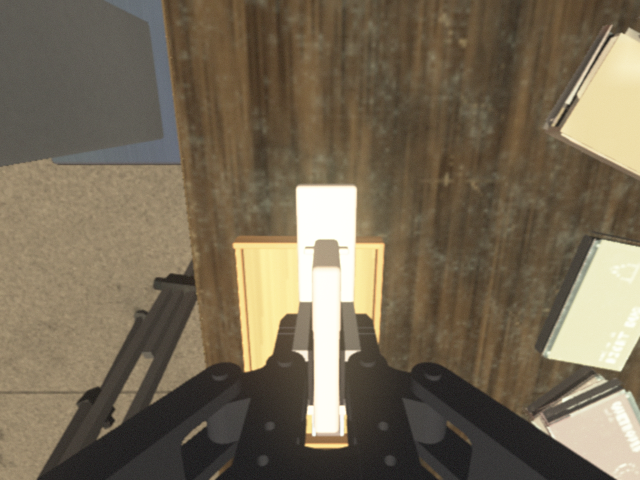

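The strip is held straight, with its plate spanning (298..357, 186). The tray's near rim corners are at (235,240) and (384,240).

```bash
python3 - <<'E'
from h import *
a,b=[ray('wr2',*p,.018) for p in[(234,242),(384,242)]]; d=b-a
print(a,b,np.linalg.norm(d),np.degrees(np.arctan2(d[1],d[0])))
im=cv2.imread('pics/wr2.png');cv2.imwrite('pics/c3.png',cv2.resize(im[180:380,220:400],None,fx=3,fy=3,interpolation=cv2.INTER_CUBIC))
E
```

```text
[ 0.41304031 -0.14850146  0.018     ] [ 0.52101307 -0.1484534   0.018     ] 0.10797277004619857 0.02550314330944071
```

View pics/c3.png

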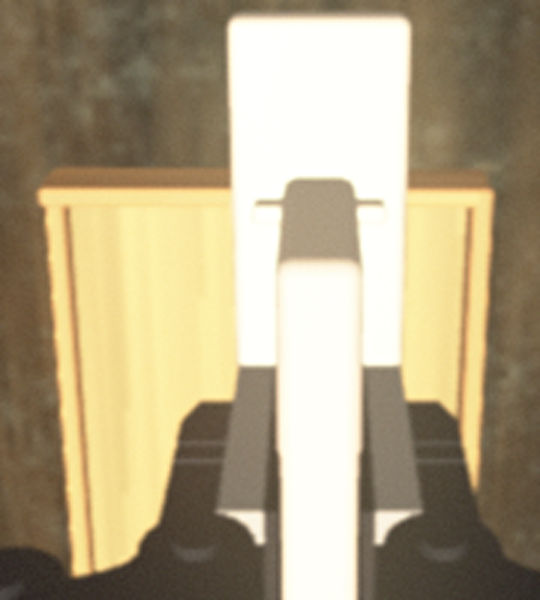

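The rim is square to the tool, so the tray's yaw is about 0. The slots show in the first scene picture, so I'll read a vision prior for them before probing.

```bash
python3 - <<'E'
from h import *
im=cv2.imread('pics/sc0.png');cv2.imwrite('pics/c4.png',cv2.resize(im[258:312,362:446],None,fx=9,fy=9,interpolation=cv2.INTER_CUBIC))
E
```

```text
(no output)
```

View pics/c4.png

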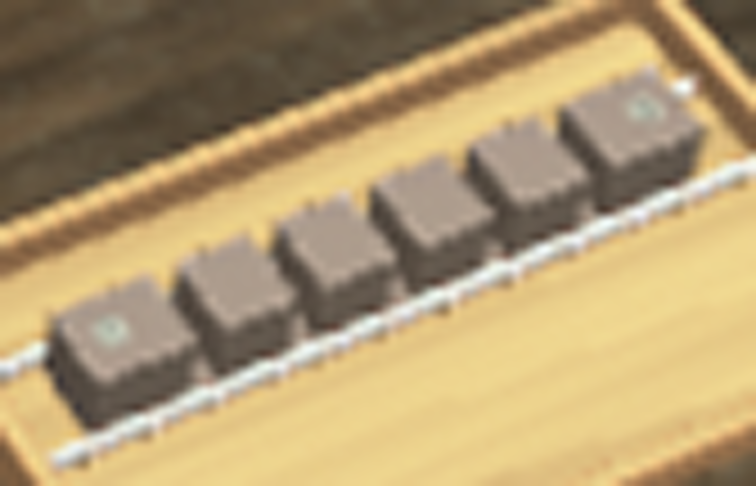

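Front edges of the block tops run (103,388)→(200,342), (228,333)→(298,295), (325,290)→(398,250), (425,245)→(497,212), (515,208)→(592,172), (610,168)→(703,128). The slots are the gaps between them.

```bash
python3 - <<'E'
from h import *
f=lambda p:ray('sc0',362+(p[0]+.5)/9-.5,258+(p[1]+.5)/9-.5,.026)
FL=[(103,388),(228,333),(325,290),(425,245),(515,208),(610,168)];FR=[(200,342),(298,295),(398,250),(497,212),(592,172),(703,128)]
BL=[(50,320),(178,265),(275,225),(373,182),(470,148),(563,112)];BR=[(145,272),(245,235),(345,193),(440,155),(540,120),(655,70)]
for l,r in((FL,FR),(BL,BR)):
    L=np.array([f(p) for p in l]);Q=np.array([f(p) for p in r])
    s=(L[1:]+Q[:-1])/2; print('slots',s[:,:2].round(4).tolist(),'mean',s.mean(0).round(4),'ends',L[0].round(4),Q[-1].round(4),'gap',(Q[:-1]-L[1:])[:,1].round(4))
    d=s[0]-s[-1];print(np.degrees(np.arctan2(d[1],d[0])))
go([.480,-.2445,.065],0)
E
```

```text
slots [[0.4704, -0.1943], [0.4713, -0.2182], [0.472, -0.243], [0.4715, -0.2662], [0.4715, -0.2901]] mean [ 0.4713 -0.2424  0.026 ] ends [ 0.4696 -0.1678  0.026 ] [ 0.4713 -0.3162  0.026 ] gap [0.0063 0.0056 0.0057 0.004  0.004 ]
90.62183761118585
slots [[0.4905, -0.1941], [0.49, -0.2176], [0.4904, -0.2422], [0.4896, -0.2656], [0.4885, -0.2895]] mean [ 0.4898 -0.2418  0.026 ] ends [ 0.4893 -0.1669  0.026 ] [ 0.4893 -0.3168  0.026 ] gap [0.007  0.007  0.0069 0.0067 0.0057]
88.80918337952913
t 5.62 pos [ 0.4775 -0.1401  0.1361] F [-0.81  1.19 -1.04] w 0.106 shift cm, rot deg: [[-10.44, 0.19, 7.1], [0.19, -0.05, 0.2]]
```

Request:
servo_tool(
  commands=[
    [-5.1, 0.1, 0, 0, 0, 0],
    [-5.1, 0.1, 0, 0, 0, 0],
    [0, 0, 3, 0.2, 0, 0.2],
    [0, 0, 3, 0, 0, 0],
    [0, 0, 0, 0, 0, 0],
  ],
)

```text
t: 6.25
position: [0.481, -0.2378, 0.0745]
orientation: [0.704, 0.71, 0.001, -0.002]
force: [-0.4, 1.3, -0.6]
width: 0.104
```

```bash
python3 - <<'E'
from h import *
go([.480,-.242,.058],0)
E
```

```text
t 6.25 pos [ 0.481  -0.2378  0.0745] F [-0.41  1.34 -0.61] w 0.104 shift cm, rot deg: [[-0.42, -0.1, 1.65], [-0.04, -0.24, 0.51]]
```

Request:
servo_tool(
  commands=[
    [-0.4, -0.1, 0.8, 0, -0.2, 0.5],
    [0, 0, 0.6, 0, 0, 0],
    [0, 0, 0, 0, 0, 0],
    [0, 0, 0, 0, 0, 0],
  ],
)

```text
t: 6.75
position: [0.4819, -0.2409, 0.0625]
orientation: [0.706, 0.708, 0.0, 0.001]
force: [0.2, -0.4, -0.7]
width: 0.105
```

```bash
python3 - <<'E'
from h import *
go([.480,-.242,.058],0)
E
```

```text
t 6.75 pos [ 0.4819 -0.2409  0.0625] F [ 0.16 -0.4  -0.65] w 0.105 shift cm, rot deg: [[-0.11, -0.19, 0.45], [0.13, 0.06, 0.15]]
```

Request:
servo_tool(
  commands=[
    [-0.11, -0.19, 0.3, 0.1, 0, 0.1],
    [0, 0, 0.2, 0, 0, 0],
    [0, 0, 0.1, 0, 0, 0],
    [0, 0, 0, 0, 0, 0],
  ],
)

```text
t: 7.25
position: [0.4802, -0.2425, 0.0568]
orientation: [0.707, 0.707, -0.0, 0.001]
force: [0.6, -0.2, -1.4]
width: 0.104
```

Request:
servo_tool(
  commands=[
    [0, 0, 0.15, 0, 0, 0],
    [0, 0, 0.15, 0, 0, 0],
  ],
)

```text
t: 7.5
position: [0.4803, -0.2425, 0.0537]
orientation: [0.707, 0.707, -0.0, 0.001]
force: [-0.3, -0.1, -0.5]
width: 0.106
```

Request:
servo_tool(
  commands=[
    [0, 0, 0.15, 0, 0, 0],
    [0, 0, 0.1, 0, 0, 0],
  ],
)

```text
t: 7.75
position: [0.4803, -0.2425, 0.0509]
orientation: [0.707, 0.707, -0.0, 0.001]
force: [0.2, -0.3, -0.8]
width: 0.103
```

Request:
servo_tool(
  commands=[
    [0, 0, 0.15, 0, 0, 0],
    [0, 0, 0.1, 0, 0, 0],
  ],
)

```text
t: 8.0
position: [0.4802, -0.2425, 0.0482]
orientation: [0.707, 0.707, -0.0, 0.001]
force: [0.3, 0.5, -0.7]
width: 0.101
```

Request:
servo_tool(
  commands=[
    [0, 0, 0.15, 0, 0, 0],
    [0, 0, 0.1, 0, 0, 0],
  ],
)

```text
t: 8.25
position: [0.4803, -0.2425, 0.0455]
orientation: [0.707, 0.707, -0.0, 0.001]
force: [-0.3, 1.5, -1.0]
width: 0.107
```

Request:
servo_tool(
  commands=[
    [0, 0, 0.15, 0, 0, 0],
    [0, 0, 0.15, 0, 0, 0],
    [0, 0, 0.1, 0, 0, 0],
  ],
)

```text
t: 8.62
position: [0.4803, -0.2425, 0.0413]
orientation: [0.707, 0.707, -0.0, 0.001]
force: [0.8, -0.2, -0.3]
width: 0.101
```

Request:
servo_tool(
  commands=[
    [0, 0, 0.1, 0, 0, 0],
    [0, 0, 0.08, 0, 0, 0],
    [0, 0, 0.05, 0, 0, 0],
  ],
)

```text
t: 9.0
position: [0.4803, -0.2425, 0.0387]
orientation: [0.707, 0.707, -0.0, 0.001]
force: [-0.1, -0.2, -0.7]
width: 0.106
```

Request:
servo_tool(
  commands=[
    [0, 0, 0.05, 0, 0, 0],
    [0, 0, 0.05, 0, 0, 0],
    [0, 0, 0.04, 0, 0, 0],
  ],
)

```text
t: 9.38
position: [0.4804, -0.2425, 0.0374]
orientation: [0.707, 0.707, -0.0, 0.001]
force: [-1.7, -0.3, 2.7]
width: 0.106
```

Request:
servo_tool(
  commands=[
    [0, 0, 0.03, 0, 0, 0],
    [0, 0, 0.03, 0, 0, 0],
  ],
)

```text
t: 9.62
position: [0.4804, -0.2426, 0.0374]
orientation: [0.707, 0.707, -0.0, 0.001]
force: [-1.5, 1.2, 4.1]
width: 0.103
```

Request:
servo_tool(
  commands=[
    [0, 0, 0, 0, 0, 0],
    [0, 0, 0, 0, 0, 0],
    [0, 0, 0, 0, 0, 0],
    [0, 0, 0, 0, 0, 0],
  ],
  fingers=4,
)

```text
t: 10.12
position: [0.4807, -0.2428, 0.0371]
orientation: [0.707, 0.707, 0.0, 0.002]
force: [0.5, -0.3, 0.7]
width: 0.465
```

Request:
servo_tool(
  commands=[
    [0, 0, -1, 0, 0, 0],
    [0, 0, -2, 0, 0, 0],
    [0, 0, -4, 0, 0, 0],
    [0, 0, -4, 0, 0, 0],
    [6, 0, 0, 0, 0, 0],
    [6, 0, 0, 0, 0, 0],
    [0, 0, 0, 0, 0, 0],
  ],
)

```text
t: 11.0
position: [0.4821, -0.121, 0.1549]
orientation: [0.708, 0.706, 0.001, 0.004]
force: [-0.5, -0.2, 0.5]
width: 0.471
```

```bash
python3 - <<'E'
from h import *
go([.48,-.242,.14],0)
snap('side','si2'); snap('scene','sc2')
a=cv2.imread('pics/sc2.png')[240:340,340:480];b=cv2.imread('pics/si2.png')[195:275,340:430]
r=lambda i:cv2.resize(i,(800,int(800*i.shape[0]/i.shape[1])),interpolation=cv2.INTER_CUBIC)
a=cv2.resize(a,(420,300),interpolation=cv2.INTER_CUBIC);b=cv2.resize(b,(338,300),interpolation=cv2.INTER_CUBIC)
cv2.imwrite('pics/c5.png',np.hstack([a,b]))
E
```

```text
t 11.0 pos [ 0.4821 -0.121   0.1549] F [-0.52 -0.2   0.47] w 0.471 shift cm, rot deg: [[-12.1, -0.19, 1.54], [0.44, 0.2, -0.12]]
si2 {'camera_matrix': array([[438.52075524,   0.        , 320.17635599],
       [  0.        , 438.52075524, 248.02096814],
       [  0.        ,   0.        ,   1.        ]])}
sc2 {'camera_matrix': array([[459.80112637,   0.        , 327.15265759],
       [  0.        , 459.80112637, 240.84423764],
       [  0.        ,   0.        ,   1.        ]])}
```

View pics/c5.png

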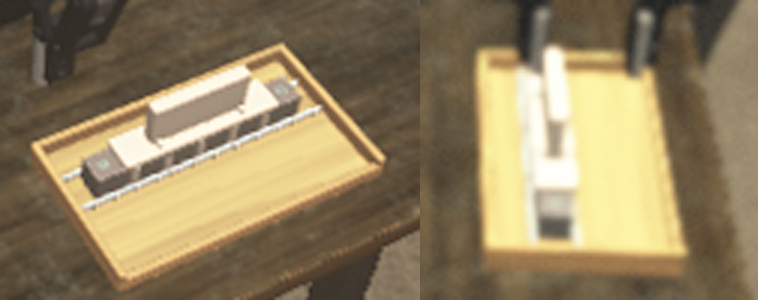

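The left crop shows the strip seated flat on the rail with its teeth in the slots, rib from (150,125) to (250,85). The gripper is clear in both views.

```bash
python3 -c "
from h import *
print(robot.close_job())"
```

```text
the job is handed in; nothing more can be done
None
```

The strip is fitted in the rail with all five teeth in the slots, and the job is handed in at about 11 s of the 42 s limit. I pinched it by the rib, lifted it and lowered it in small steps at the slot position read from the camera. The teeth went straight in, so I did not need to feel sideways for the slots.

- **Seating:** the strip stopped at a tool height of 37.4 mm, against 37.5 mm expected for fully home. The last pictures show the cross plate lying flat on the rail.
- **Force:** the highest reading while seating was about 4 N at the end of a move. That is the wrist force, not a direct measure of contact with the tray.
- **Position:** strip and rail centres agreed to within about 2 mm across and along the rail, which is about as good as the camera calibration.
- **Bystanders:** the arm kept well clear of the bottle, tub and cassette. I did not re-measure where they stand afterwards.

No check failed. The side view gave the tray's outline a few millimetres differently from the scene view, so I used the rail and slot edges from the scene view instead.

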